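# Slide the flow cell's dovetail foot into its tapered way until it wedges

## Robot

A 7-joint arm with a two-finger parallel gripper is mounted at the origin on the work surface. World frame = base frame: x ahead of the robot, y to its left, z up, the work surface at z = 0. Lengths are in m, angles in rad, forces in N, time in s.
With the tool pointing down it reaches from about 0.425 to 0.825 m from the base axis. Payload 3.6 kg.
Tool frame: the origin (TCP) lies midway between the tips of the shut fingers; the grasp point (between the pads) lies r.tcp_to_grasp behind it (r.tcp_to_grasp is the distance from the TCP to the grasp point, in m); z points along the fingers, y is the direction in which the jaws open and shut (so a half turn about z gives the same grasp; the last joint's range is limited). The gripper opens to 93 mm and grips with 3 to 60 N. Pads are 15 mm wide; open, the fingers measure 128 mm over their backs; the gripper's body (75 mm by 188 mm) begins 65 mm behind the grasp point.
Start: joints at [-1.143, 0.615, -0.013, 1.423, 0.008, 1.103, -0.04], TCP at [0.285, 0.584, 0.219] pointing down, gripper open.
Joint ranges: [-3.12, 3.12], [-0.3, 2.06], [-1.34, 1.32], [0.26, 2.42], [-1.36, 4.5], [0.01, 1.98], [-2.84, 2.84]. Speed limits (rad/s): [2.79, 2.79, 3.14, 3.14, 3.14, 3.14, 3.14].

## Interface

Orientations are given as a unit quaternion [w, x, y, z].
In Python, from station import r, read_camera, calibration gives the robot as it stands.
- The arm moves only by the shell command python3 -m handwheel 'ROWS' [OPENING]. ROWS is JSON, one flat list of numbers, 4 for each row, row after row: the shift along the tool's x, y, z in m, then the turn about the tool's z in rad. A call has 1 to 12 rows; each row shifts and turns the commanded pose from where the row before left it, along the tool's axes as they then stand; what a row does not reach is not made up. A row lasts 1/10 s, in which the tool goes at most 50 mm and 8.59 degrees, less where a joint would pass 70% of its speed; a pose out of reach is approached as far as the arm can. A call is refused whole if a number of a shift passes 0.05 or a number of a turn 0.15, either way. A call with a gripper value outside its range is refused whole. OPENING is the closure, from 0 (fully open) to 1 (shut), set as the call begins (- or left out, the last holds). The fingers move at their own pace and stop on an object; the grip force is fixed at half the most. Time passes only in rows, so rows that do not move let the fingers close. It gives the time, the measured TCP pose, the force and the opening at its end, in the units of the state.
- r.state(): the state, without advancing time (a new reading comes with each control period).
- read_camera(name): name is "scene" or "top" or "wrist"; returns the picture (400x640x3 uint8, red, green, blue); there is no depth.
- calibration(name): a dict with "intrinsics" (3x3 intrinsics, pixels), "R" (3x3) and "t" (3): a world point X has camera coordinates R X + t. Camera axes: x right, y down, z forward; pixel columns grow to the right and rows downward; lengths in m; the calibration is good to about 2 mm. A picture is of the moment at which its call begins: read the wrist's pose just before it. calibration takes no time and is no camera call; for the wrist camera it gives the pose at the moment of the call.
- r.job_done(): hands the job in, once; it reports no verdict.
The state is a dict: "time": time; "joints": joint angles; "joint_vel": joint speeds; "joint_torque": joint torques, N m; "tool_pos": TCP position; "eef_rot": TCP orientation; "wrist_force": force on the tool from outside, world axes, zero at the start; "torque": the same for the moment, N m; "width": opening from 0.0 (shut) to 1.0 (fully open).
Only numpy, scipy, OpenCV 4.12 (cv2) and the standard library are available. Lean on these libraries where they do the work, as an engineer would, in place of code of your own. Each camera call takes 0.05 s, during which the arm holds its last target.

## Task

Mount the small flow cell on its stand: pick it up, set its dovetail foot on the open plate in front of the tapered way with the narrow end leading, and slide it in along the way until it wedges tight. Feel for the point where it binds and push firmly but do not ram it, then let go so that it stays wedged by itself; leave the other things on the bench where they are.

Things in the scene. Friction and masses are not known exactly. Their poses are not given: they have to be found in the camera images.
- carriage: Small flow cell on an aluminium dovetail foot, one loose part, 0.3-0.5 kg. Origin: centre of the foot's underside; z up, x towards the foot's narrow end (nose, enters first). Foot 90 long (x -45 to 45), 12 high; underside 35 wide at the nose, 53 at the tail; flanks lean in 25 degrees. Upright on the bench at the start.
- cell_mid (a point): Middle of the cell (two steel plates, white between), 32 above the carriage's origin, same axes. Block 44 along x, 30 along y, 12 to 52 above the foot's underside, brass studs on top to 58. Grip the 30 across y, or push the rear face (22 behind this point); push low, a push near the top cocks the foot and feels tight too soon. Fingertips 17 or more above the underside clear the jaws.
- way: Stand, fixed. Origin: centre of its underside, on the bench; z up, x = direction of sliding in. Plywood base 240 x 130 x 15, on it a metal plate 226 x 110, its flat top (bed) 25 above the origin. Two undercut steel jaws on it, x -25 to 100, converge to +x, 6 degrees each, flanks as the foot's; tops 14 above the bed, outer sides within 50 of the centre line. The -y jaw is fixed.
- gib: The +y jaw: strip 125 long, 12 high, brass screws outside. Origin on the bed at way x 37.5, y 0; axes as the way's. Set up to 2 mm in or out each time, so the foot starts to bind with its origin at way x 27 to 47. It yields outward on stiff springs (30 N/mm): 15 to 25 N of push along the way wedges the foot so that it holds; drag before that is under 6 N; over 40 N overloads it.
- way_mouth (a point): On the bed, centre of the jaws' wide open end (way x -25, y 0, z 25); clear width 57 at the bed, 46 at the jaw tops. The bed is bare for 88 in front of it: set the foot down there, its origin 41 to 45 in front of this point on the centre line, then slide.
- end_plate: Bystander: spare steel and white end plate 70 x 70 x 18 with a stub of 24 diameter up to 28, lying loose. Origin: centre of its underside.
- reagent_bottle: Bystander: amber bottle, 60 diameter, 130 high. Origin: centre of its underside.
- beaker: Bystander: clear beaker, 64 diameter, 75 high. Origin: centre of its underside.
- wrench: Bystander: steel wrench, 150 long, lying flat. Origin: on its underside, x along it.
- clamp_collar: Bystander: steel ring, 44 outside, 24 bore, 14 high. Origin: centre of its underside.
- sample_jar: Bystander: white jar, 48 diameter, 55 high. Origin: centre of its underside.
Things that resemble listed ones, but are neither listed nor needed, are in the scene too. What is shaped like the carriage but green or pink is not meant.

How it is judged:
By the outcome, as a careful person would: the job done as asked, in the order asked, and still so for the second after the job is handed in, with the robot touching nothing.
It also fails if it takes over 51 s, if anything falls off the work surface, if the arm or the gripper's body presses on something with over 40 N, if the wrist force passes 120 N, or if a joint passes its speed limit or range.

## Working session

There is one attempt and no reset: what is moved stays moved. The work goes in short steps, Python scripts to look and compute and a shell command to move; the robot and the scene stay as the last step left them, time stands still between calls to the robot, and variables do not carry over. Pictures are saved under pics/ and viewed, and the job is handed in when it is done.

```bash
ls; mkdir -p pics; python3 - <<'E'
from station import r, read_camera, calibration
import cv2
print(r.state(), r.tcp_to_grasp)
for n in ["scene","top","wrist"]:
    c=calibration(n); print(n,c)
    cv2.imwrite(f"pics/{n}0.png",read_camera(n)[:,:,::-1])
E
```

```text
pics
{'time': 0.0, 'joints': array([-1.14252485,  0.61592871, -0.01262416,  1.42484745,  0.00812135,
        1.10338762, -0.04040836]), 'joint_vel': array([ 1.79917976e-04, -2.05854466e-04, -9.17530029e-04,  3.19244113e-05,
        1.35106696e-03, -2.80105133e-04, -5.71982283e-04]), 'joint_torque': array([ 3.11089671e-04, -4.58941340e+01,  2.08861395e-01, -1.65747142e+01,
       -6.11760397e-02,  2.05304031e-02,  2.41316984e-04]), 'tool_pos': array([0.28517254, 0.5832483 , 0.21749203]), 'eef_rot': array([-2.59765099e-04,  2.25395200e-01,  9.74266604e-01, -1.23322993e-03]), 'wrist_force': array([ 0.23728929,  0.01865608, -0.22559358]), 'torque': array([-0.0006671 ,  0.00858092,  0.01162444]), 'width': 0.9994801161419459} 0.0188
scene {'intrinsics': array([[488.26358351,   0.        , 320.81695096],
       [  0.        , 488.26358351, 195.26670449],
       [  0.        ,   0.        ,   1.        ]]), 'R': array([[ 0.81875529,  0.57413604, -0.00275294],
       [ 0.46131618, -0.66070622, -0.59216102],
       [-0.34179987,  0.483565  , -0.80581496]]), 't': array([-0.38473914, -0.29517202,  1.51267618])}
top {'intrinsics': array([[437.27675431,   0.        , 311.70328529],
       [  0.        , 437.27675431, 201.1064699 ],
       [  0.        ,   0.        ,   1.        ]]), 'R': array([[-0.00175679, -0.99975103, -0.02224388],
       [-0.99952168,  0.00244232, -0.03082946],
       [ 0.03087612,  0.02217908, -0.99927712]]), 't': array([-0.0941169 ,  0.54381073,  1.01773967])}
wrist {'intrinsics': array([[312.25889439,   0.        , 323.87194626],
       [  0.        , 312.25889439, 198.91193829],
       [  0.        ,   0.        ,   1.        ]]), 'R': array([[ 0.43919444,  0.8983865 , -0.00315245],
       [ 0.86778786, -0.42332237,  0.26027371],
       [ 0.23249189, -0.11704642, -0.96552973]]), 't': array([-0.64791332, -0.03181395,  0.39203564])}
```

View pics/scene0.png

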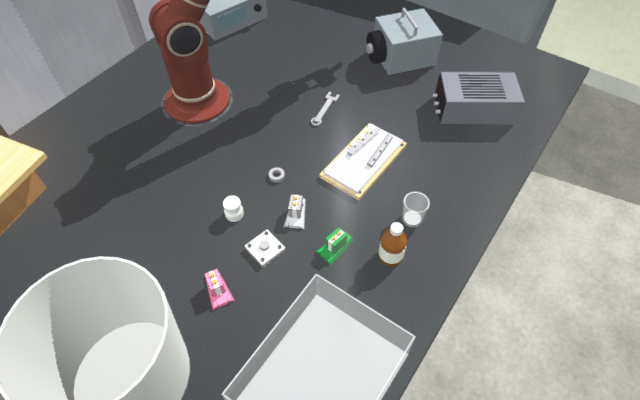

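View pics/top0.png

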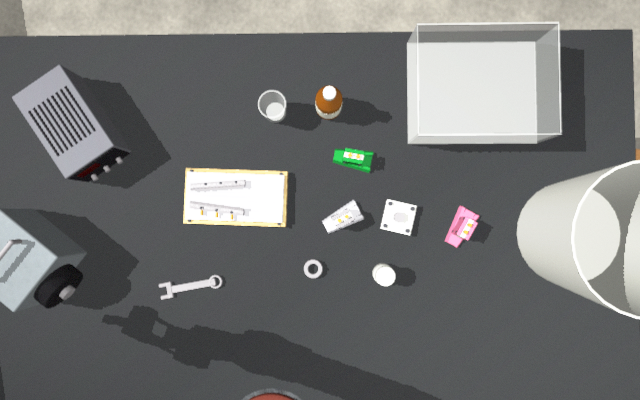

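View pics/wrist0.png

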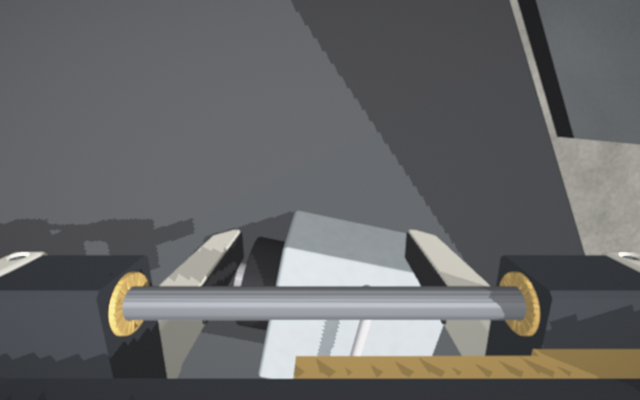

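```bash
python3 - <<'E'
import cv2
a=cv2.imread("pics/top0.png"); 
cv2.imwrite("pics/top_c.png",cv2.resize(a[150:250,175:375],None,fx=4,fy=4,interpolation=cv2.INTER_CUBIC))
b=cv2.imread("pics/scene0.png")
cv2.imwrite("pics/scene_c.png",cv2.resize(b[115:235,265:425],None,fx=5,fy=5,interpolation=cv2.INTER_CUBIC))
E
```

```text
(no output)
```

View pics/top_c.png

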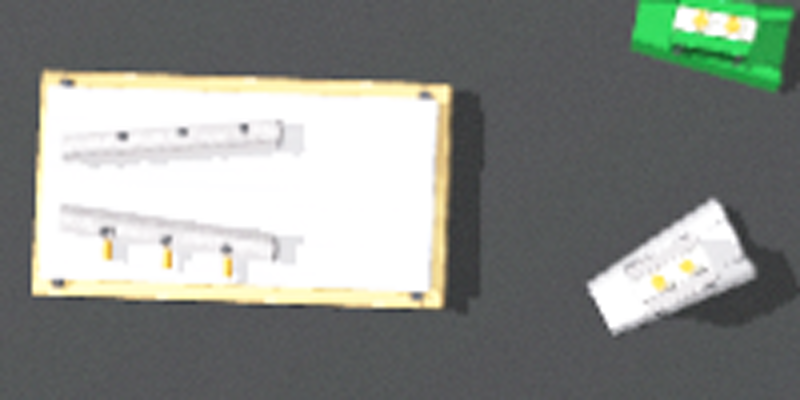

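View pics/scene_c.png

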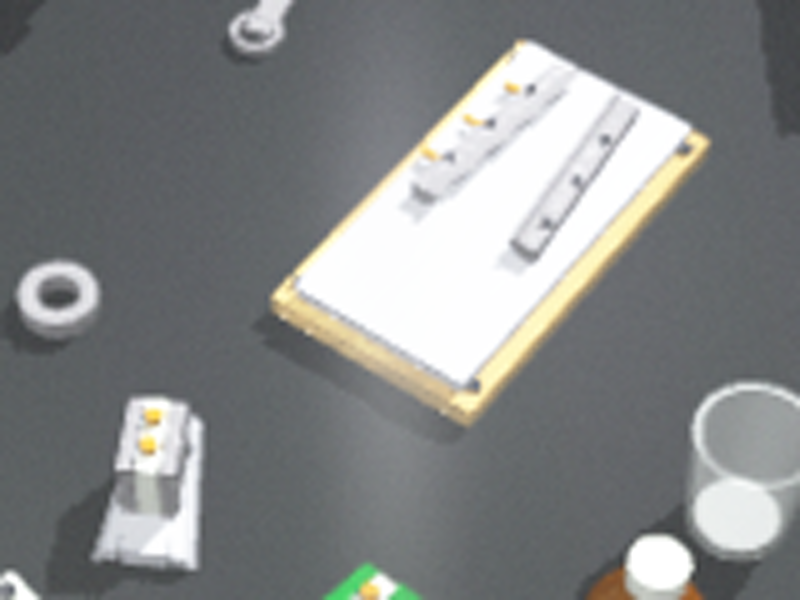

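```bash
cat > h.py <<'E'
import numpy as np, cv2
from station import r, read_camera, calibration
def ray(c,px,z):
    K=c["intrinsics"];R=c["R"];t=c["t"]
    C=-R.T@t; d=R.T@np.linalg.inv(K)@np.array([px[0],px[1],1.0])
    return C+d*(z-C[2])/d[2]
def proj(c,X):
    q=c["R"]@np.array(X)+c["t"]; q=c["intrinsics"]@q; return q[:2]/q[2]
def tri(obs):
    A=[];b=[]
    for c,px in obs:
        P=c["intrinsics"]@np.c_[c["R"],c["t"]]
        for i in (0,1):
            w=px[i]*P[2]-P[i]; A.append(w[:3]); b.append(-w[3])
    return np.linalg.lstsq(np.array(A),np.array(b),rcond=None)[0]
def tool():
    from scipy.spatial.transform import Rotation as Ro
    s=r.state(); q=s["eef_rot"]; return s["tool_pos"],Ro.from_quat([q[1],q[2],q[3],q[0]]).as_matrix()
E
python3 - <<'E'
from h import *
c=calibration("top"); s=calibration("scene")
print("camC",-c["R"].T@c["t"])
a=cv2.imread("pics/top0.png"); hsv=cv2.cvtColor(a,cv2.COLOR_BGR2HSV)
m=((hsv[...,2]>110)).astype(np.uint8)
n,l,st,ce=cv2.connectedComponentsWithStats(m)
for i in range(1,n):
    if st[i,4]>60 and 150<st[i,0]<480 and st[i,1]>140 and st[i,1]<250: print(i,st[i],ce[i])
for pt,z in (((235,197),.015),((343,217),0)):
    i=l[pt[1],pt[0]]
    cn=max(cv2.findContours((l==i).astype(np.uint8),0,1)[0],key=cv2.contourArea)
    w=np.array([ray(c,p[0],z)[:2] for p in cn]).astype(np.float32)
    rc=cv2.minAreaRect(w); print(rc); print(cv2.boxPoints(rc))
# yellow studs
for n,(x0,x1,y0,y1) in {"top":(325,365,200,235),"scene":(285,310,190,215)}.items():
    im=cv2.imread(f"pics/{n}0.png");h=cv2.cvtColor(im,cv2.COLOR_BGR2HSV)
    mm=((h[...,1]>70)&(h[...,0]>12)&(h[...,0]<35)&(h[...,2]>100)).astype(np.uint8)[y0:y1,x0:x1]
    k,_,ss,cc=cv2.connectedComponentsWithStats(mm); print(n,ss[1:,4],cc[1:]+[x0,y0])
    for q in cc[1:]: print(ray(calibration(n),q+[x0,y0],.058))
E
```

```text
camC [ 0.51196142 -0.11799416  1.03167583]
5 [333 147  41  26 707] [353.38472419 158.37623762]
8 [ 183  167  105   61 5863] [235.19802149 196.89527546]
10 [322 199  42  35 768] [342.71875   217.0078125]
11 [ 380  199   37   37 1022] [398.05381605 216.7260274 ]
12 [444 205  36  43 866] [461.53233256 226.26789838]
((0.5538479089736938, 0.08378927409648895), (0.24284420907497406, 0.1325836330652237), 87.84664154052734)
[[ 0.48304054 -0.03505622]
 [ 0.61553055 -0.04003796]
 [ 0.62465525  0.20263477]
 [ 0.49216527  0.20761651]]
((0.5050606727600098, -0.16501295566558838), (0.053636033087968826, 0.09295782446861267), 27.768943786621094)
[[ 0.45967636 -0.13638155]
 [ 0.502986   -0.21863376]
 [ 0.55044496 -0.19364436]
 [ 0.50713533 -0.11139216]]
top [9 9] [[346.33333333 216.11111111]
 [339.         220.        ]]
[ 0.50850196 -0.17329226  0.058     ]
[ 0.49989233 -0.15698423  0.058     ]
scene [9 9] [[295.         198.        ]
 [294.11111111 203.66666667]]
[ 0.50243148 -0.1582461   0.058     ]
[ 0.51101693 -0.17337417  0.058     ]
```

```bash
python3 -m handwheel '[0,0,-0.04,0, -0.02,-0.022,0,0, -0.03,-0.033,0,0, -0.03,-0.033,0,0, -0.03,-0.033,0,0, -0.03,-0.033,0,0, -0.03,-0.033,0,0, -0.03,-0.033,0,0, -0.03,-0.033,0,0, -0.03,-0.033,0,0, -0.03,-0.033,0,0, -0.03,-0.033,0,0]' 0
```

```text
time: 1.35
tool_pos: [0.4184, 0.1253, 0.2587]
eef_rot: [0.0, 0.225, 0.974, 0.0]
wrist_force: [1.2, 0.6, -0.0]
width: 1.0
```

```bash
python3 -m handwheel '[-0.03,-0.033,0,0, -0.03,-0.033,0,0, -0.03,-0.033,0,0, -0.03,-0.033,0,0, -0.03,-0.033,0,0, -0.03,-0.033,0,0, 0,0,0,0.125,0,0,0,0.125,0,0,0,0.125,0,0,0,0.125,0,0,0,0.125,0,0,0,0]' 0
python3 - <<'E'
from h import *
p,R=tool(); print(p,R.round(4)); print(r.state()["time"],r.state()["joints"])
d=np.array([.5053,-.1653,.0])-p; print(R.T@d, np.degrees(np.arctan2(R[1,0],R[0,0])))
E
```

```text
time: 2.55
tool_pos: [0.4929, -0.1296, 0.2584]
eef_rot: [-0.0, 0.514, 0.858, -0.0]
wrist_force: [-0.6, -0.0, 0.2]
width: 1.004
[ 0.49292122 -0.12955103  0.25835723] [[-4.719e-01  8.817e-01 -8.000e-04]
 [ 8.817e-01  4.719e-01 -0.000e+00]
 [ 3.000e-04 -7.000e-04 -1.000e+00]]
2.55 [-0.05587415  0.37249288  0.38126709  1.7716597  -0.1584461   1.02837867
  0.87533006]
[-0.03744988 -0.00576327  0.25834855] 118.15759457438098
```

```bash
python3 -m handwheel '[-0.0374,-0.0058,0,0.006, 0,0,0.04,0, 0,0,0.04,0, 0,0,0.04,0, 0,0,0.04,0, 0,0,0.03,0, 0,0,0.02,0, 0,0,0.017,0, 0,0,0,0, 0,0,0,0, 0,0,0,0]' 0
python3 - <<'E'
from h import *
p,R=tool(); print(p); d=np.array([.5053,-.1653,.0])-p; print(R.T@d)
cv2.imwrite("pics/top1.png",cv2.resize(read_camera("top")[150:270,250:410,::-1],None,fx=5,fy=5))
cv2.imwrite("pics/scene1.png",cv2.resize(read_camera("scene")[140:260,220:380,::-1],None,fx=5,fy=5))
E
```

```text
time: 3.65
tool_pos: [0.5064, -0.1658, 0.0326]
eef_rot: [0.001, 0.516, 0.856, 0.0]
wrist_force: [0.3, 0.7, 0.5]
width: 1.002
[ 0.5063889  -0.16583667  0.03264651]
[ 0.00102813 -0.00075765  0.0326441 ]
```

View pics/scene1.png

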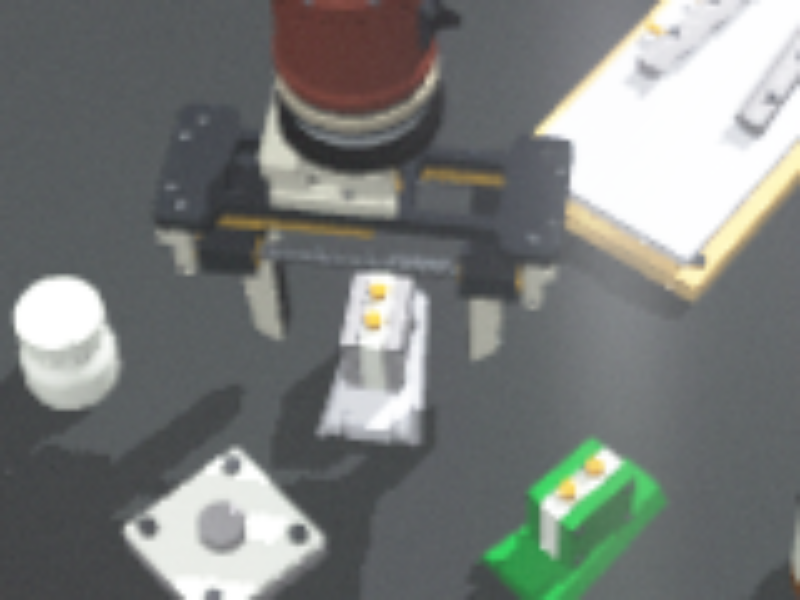

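The fingers straddle the silver block at about (375,340), clear of the jar and end plate. I'll go slightly lower and close.

```bash
python3 -m handwheel '[0.001,-0.0008,0.011,0, 0,0,0,0, 0,0,0,0]' 0; python3 -m handwheel '[0,0,0,0, 0,0,0,0, 0,0,0,0, 0,0,0,0, 0,0,0,0, 0,0,0,0, 0,0,0,0, 0,0,0,0]' 1
```

```text
time: 4.05
tool_pos: [0.5041, -0.1648, 0.0203]
eef_rot: [-0.0, 0.517, 0.856, -0.0]
wrist_force: [0.5, -0.6, -0.8]
width: 1.001
time: 4.85
tool_pos: [0.5044, -0.165, 0.0206]
eef_rot: [-0.0, 0.517, 0.856, -0.0]
wrist_force: [-1.4, -0.4, -0.4]
width: 0.363
```

```bash
python3 -m handwheel '[0,0,-0.02,0, 0,0,-0.04,0, 0,0,-0.04,0, 0,0,-0.02,0, 0,0,0,-0.13, 0,0,0,-0.13, 0,0,0,-0.13, 0,0,0,-0.13, 0,0,0,0, 0,0,0,0]'
python3 - <<'E'
from h import *
p,R=tool();a=np.degrees(np.arctan2(R[1,0],R[0,0])); print(p,a, r.state()["width"])
d=np.array([.5513,.0158-.06,p[2]])-p; print(R.T@d)
cv2.imwrite("pics/wrist2.png",read_camera("wrist")[:,:,::-1])
E
```

```text
time: 5.85
tool_pos: [0.5038, -0.1649, 0.1401]
eef_rot: [-0.001, 0.281, 0.96, 0.0]
wrist_force: [0.2, -0.2, -4.1]
width: 0.319
[ 0.50376988 -0.16492519  0.14012057] 147.4122488427253 0.3187980601500052
[ 2.49740963e-02  1.27318414e-01 -4.66054622e-06]
```

View pics/wrist2.png

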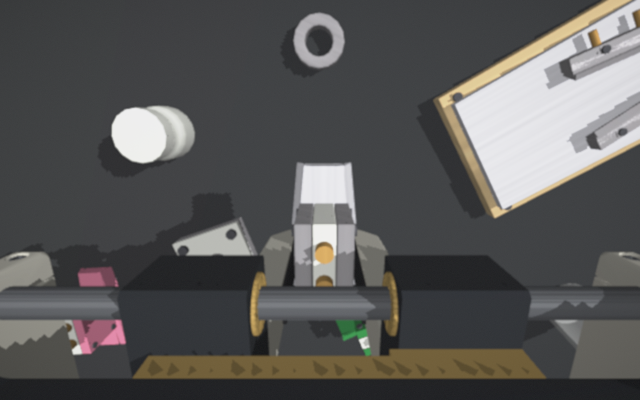

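```bash
python3 -m handwheel '[0,0,0,0.13, 0,0,0,0.13, 0,0,0,0.13, 0,0,0,0.13, 0,0,0,0.13, 0,0,0,0.13, 0,0,0,0.13, 0,0,0,0.13, 0.025,0.01,0,0, 0.035,0.013,0,0,0.035,0.013,0,0,0.022,0.007,0,0]'
python3 -m handwheel '[0,0,0,0, 0,0,0,0]'
python3 - <<'E'
from h import *
p,R=tool();a=np.degrees(np.arctan2(R[1,0],R[0,0])); print(p,a, r.state()["width"])
c=calibration("wrist"); np.save("wc3.npy",c,allow_pickle=True)
cv2.imwrite("pics/wrist3.png",read_camera("wrist")[:,:,::-1])
E
```

```text
time: 7.1
tool_pos: [0.5526, -0.0451, 0.1402]
eef_rot: [-0.001, 0.718, 0.696, 0.001]
wrist_force: [0.6, -0.2, -3.8]
width: 0.322
time: 7.3
tool_pos: [0.5512, -0.0492, 0.1404]
eef_rot: [-0.0, 0.719, 0.695, -0.001]
wrist_force: [0.4, -0.7, -3.0]
width: 0.322
[ 0.55122309 -0.04924134  0.14036309] 88.03516352331145 0.3220436926265839
```

View pics/wrist3.png

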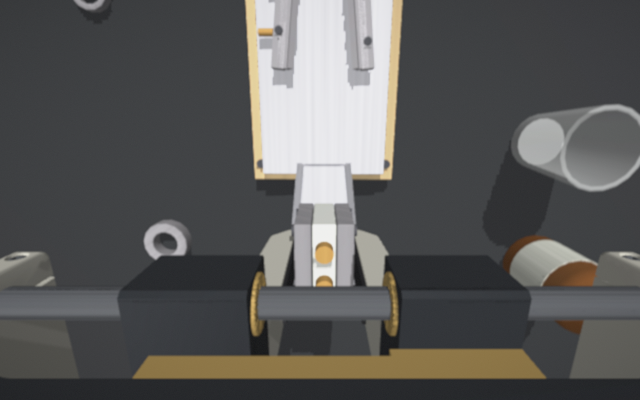

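```bash
cat > m.py <<'E'
from h import *
c=np.load("wc3.npy",allow_pickle=True).item()
p,R=tool()
im=cv2.imread("pics/wrist3.png"); h=cv2.cvtColor(im,cv2.COLOR_BGR2HSV)
m=(h[...,2]>110)
L=[];Rr=[]
for y in range(5,165,4):
    xs=np.where(m[y,200:430])[0]+200
    L.append(ray(c,(xs[0],y),.015)[:2]); Rr.append(ray(c,(xs[-1]+1,y),.015)[:2])
L=np.array(L);Rr=np.array(Rr)
fl=np.polyfit(L[:,1],L[:,0],1); fr=np.polyfit(Rr[:,1],Rr[:,0],1); print("edges x=a*y+b",fl,fr)
f=(fl+fr)/2; print("axis deg",90-np.degrees(np.arctan(f[0])),"x at y=.0838",np.polyval(f,.0838), "x at .016",np.polyval(f,.016), "width",np.polyval(fr-fl,.0838))
# near edge of wood
xs=[]
for x in range(265,285,3):
    ys=np.where(m[60:200,x])[0]+60; xs.append(ray(c,(x,ys[-1]+1),.015)[:2])
    print(x,ys[-1],xs[-1])
for px in [(299,164),(352,164)]:
    w=ray(c,px,p[2]-.0206); print(px,w,(R.T@(w-p)))
for px in [(272,68),(291,69),(355,68),(373,67)]: print(px,ray(c,px,.039))
for px in [(324,255),]: w=ray(c,px,p[2]-.0206+.058); print("stud",R.T@(w-p))
E
python3 m.py
python3 - <<'E'
import cv2
a=cv2.imread("pics/wrist3.png"); cv2.imwrite("pics/w3c.png",cv2.resize(a[0:200,230:420],None,fx=3,fy=3,interpolation=cv2.INTER_CUBIC))
E
```

```text
edges x=a*y+b [0.04032913 0.4869635 ] [0.03799159 0.61831598]
axis deg 87.75742251671954 x at y=.0838 0.5559213781646579 x at .016 0.5532663057344241 width 0.131156600078202
265 178 [ 0.49567627 -0.03558691]
268 178 [ 0.49853641 -0.03568463]
271 178 [ 0.50139652 -0.03578235]
274 178 [ 0.5042566  -0.03588006]
277 178 [ 0.50711665 -0.03597778]
280 178 [ 0.50997668 -0.0360755 ]
283 178 [ 0.51283667 -0.03617321]
(299, 164) [ 0.5378921  -0.00643529  0.11994452] [ 0.04376721 -0.01463703  0.02054807]
(352, 164) [ 0.56987239 -0.00752875  0.11994452] [0.04384305 0.01736185 0.02052514]
(272, 68) [0.51360866 0.05916022 0.039     ]
(291, 69) [0.52875202 0.05789496 0.039     ]
(355, 68) [0.57995552 0.05688168 0.039     ]
(373, 67) [0.59433664 0.05713173 0.039     ]
stud [ 0.01134728  0.00050121 -0.03741658]
```

View pics/w3c.png

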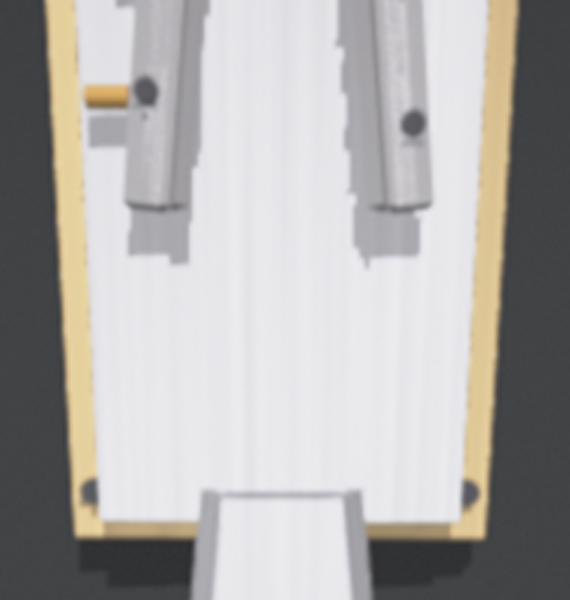

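```bash
python3 -m handwheel '[0.02,-0.0008,0,0.004, 0.03,-0.0009,0,0, 0.015,0,0,0, 0,0,0.025,0, 0,0,0.025,0, 0,0,0.02,0, 0,0,0.01,0, 0,0,0,0, 0,0,0,0, 0,0,0,0]'
cat > st.py <<'E'
from h import *
p,R=tool();a=np.degrees(np.arctan2(R[1,0],R[0,0]))
o=np.array([.5547,.0837,0]); th=np.radians(87.8); X=np.array([np.cos(th),np.sin(th),0]);Y=np.array([-np.sin(th),np.cos(th),0])
F=r.state()["wrist_force"]
print("tool in way x,y mm",((p-o)@X*1e3).round(2),((p-o)@Y*1e3).round(2),"z",(p[2]*1e3).round(2),"yaw err deg",(a-87.8).round(2),"tilt",R[:,2].round(4),"Fx,y,z",(F@X).round(1),(F@Y).round(1),F[2].round(1),"w",r.state()["width"].round(3),"t",r.state()["time"])
E
python3 st.py
```

```text
time: 8.35
tool_pos: [0.5533, 0.0149, 0.0618]
eef_rot: [0.001, 0.721, 0.693, 0.001]
wrist_force: [0.1, -0.4, -4.1]
width: 0.317Traceback (most recent call last):
  File "st.py", line 5, in <module>
    print("tool in way x,y mm",((p-o)@X*1e3).round(2),((p-o)@Y*1e3).round(2),"z",(p[2]*1e3).round(2),"yaw err deg",(a-87.8).round(2),"tilt",R[:,2].round(4),"Fx,y,z",(F@X).round(1),(F@Y).round(1),F[2].round(1),"w",r.state()["width"].round(3),"t",r.state()["time"])
                                                                                                                                                                                                                     ^^^^^^^^^^^^^^^^^^^^^^^^
AttributeError: 'float' object has no attribute 'round'
```

```bash
sed -i 's/r.state()\["width"\].round(3)/round(r.state()["width"],3)/' st.py; python3 st.py; python3 -m handwheel '[0,0,0.005,0, 0,0,0.005,0, 0,0,0,0, 0,0,0,0]'; python3 st.py; python3 - <<'E'
from h import *
cv2.imwrite("pics/wrist4.png",cv2.resize(read_camera("wrist")[0:250,200:450,::-1],None,fx=2.4,fy=2.4))
cv2.imwrite("pics/scene4.png",cv2.resize(read_camera("scene")[100:220,270:430,::-1],None,fx=5,fy=5))
E
```

```text
tool in way x,y mm -68.77 -1.23 z 61.85 yaw err deg -0.06 tilt [ 2.5e-03 -2.0e-04 -1.0e+00] Fx,y,z -0.4 -0.2 -4.1 w 0.317 t 8.35
time: 8.75
tool_pos: [0.5528, 0.0154, 0.0518]
eef_rot: [0.0, 0.721, 0.693, 0.001]
wrist_force: [-1.5, 0.6, 4.9]
width: 0.32
tool in way x,y mm -68.33 -0.73 z 51.76 yaw err deg -0.03 tilt [ 1.4e-03  5.0e-04 -1.0e+00] Fx,y,z 0.5 1.5 4.9 w 0.32 t 8.75
```

View pics/wrist4.png

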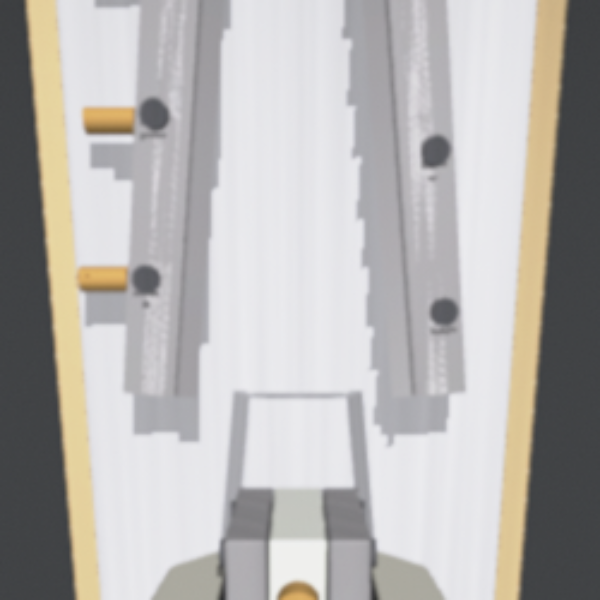

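View pics/scene4.png

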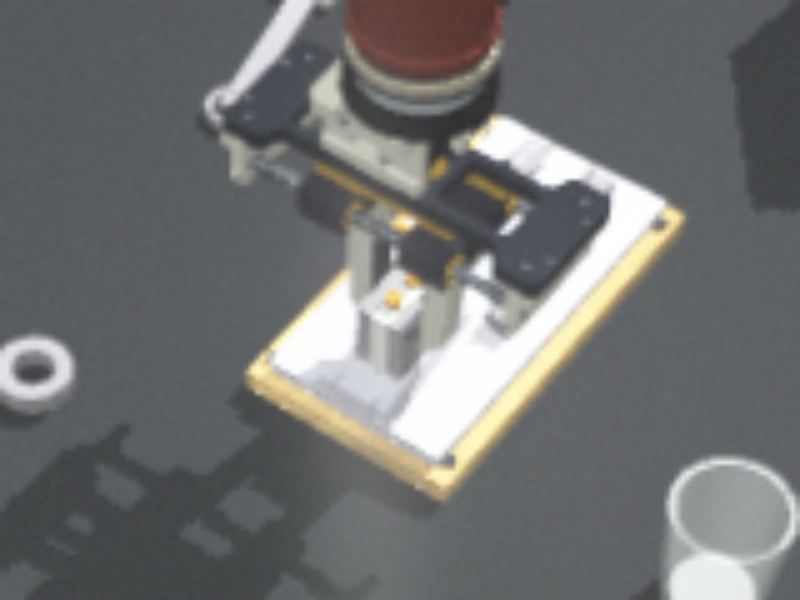

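```bash
python3 -m handwheel '[0,0,0,0, 0,0,0,0, 0,0,0,0]'; python3 st.py;  python3 -m handwheel '[0,0,0.002,0, 0,0,0,0, 0,0,0,0]'; python3 st.py
```

```text
time: 9.15
tool_pos: [0.5528, 0.0154, 0.0518]
eef_rot: [0.0, 0.721, 0.693, 0.001]
wrist_force: [-2.0, 0.4, 5.3]
width: 0.323
tool in way x,y mm -68.31 -0.74 z 51.78 yaw err deg -0.03 tilt [ 1.5e-03  5.0e-04 -1.0e+00] Fx,y,z 0.4 2.0 5.3 w 0.323 t 9.15
time: 9.45
tool_pos: [0.5528, 0.0154, 0.0517]
eef_rot: [0.0, 0.721, 0.693, 0.001]
wrist_force: [-4.1, 0.5, 18.5]
width: 0.321
tool in way x,y mm -68.31 -0.76 z 51.72 yaw err deg -0.03 tilt [ 0.0019  0.0018 -1.    ] Fx,y,z 0.3 4.1 18.5 w 0.321 t 9.45
```

```bash
python3 -m handwheel '[0,0,-0.002,0, 0,0,0,0, 0,0,0,0]'; python3 st.py;  python3 -m handwheel '[0,0,0,0, 0,0,0,0, 0,0,0,0, 0,0,0,0, 0,0,0,0, 0,0,0,0]' 0.3; python3 st.py; python3 - <<'E'
from h import *
c=calibration("wrist"); np.save("wc5.npy",c,allow_pickle=True)
w=read_camera("wrist")[:,:,::-1];cv2.imwrite("pics/wrist5f.png",w)
cv2.imwrite("pics/wrist5.png",cv2.resize(w[0:250,200:450],None,fx=2.4,fy=2.4))
cv2.imwrite("pics/scene5.png",cv2.resize(read_camera("scene")[100:220,270:430,::-1],None,fx=5,fy=5))
E
```

```text
time: 9.75
tool_pos: [0.5528, 0.0154, 0.0517]
eef_rot: [0.0, 0.721, 0.693, 0.001]
wrist_force: [-1.7, 0.2, 9.4]
width: 0.319
tool in way x,y mm -68.3 -0.73 z 51.75 yaw err deg -0.03 tilt [ 1.3e-03  5.0e-04 -1.0e+00] Fx,y,z 0.2 1.7 9.4 w 0.319 t 9.75
time: 10.35
tool_pos: [0.5523, 0.0154, 0.0505]
eef_rot: [-0.0, 0.721, 0.693, -0.0]
wrist_force: [-0.7, -0.2, -0.3]
width: 0.694
tool in way x,y mm -68.32 -0.17 z 50.54 yaw err deg -0.03 tilt [-1.e-04 -1.e-04 -1.e+00] Fx,y,z -0.2 0.7 -0.3 w 0.694 t 10.35
```

View pics/wrist5.png

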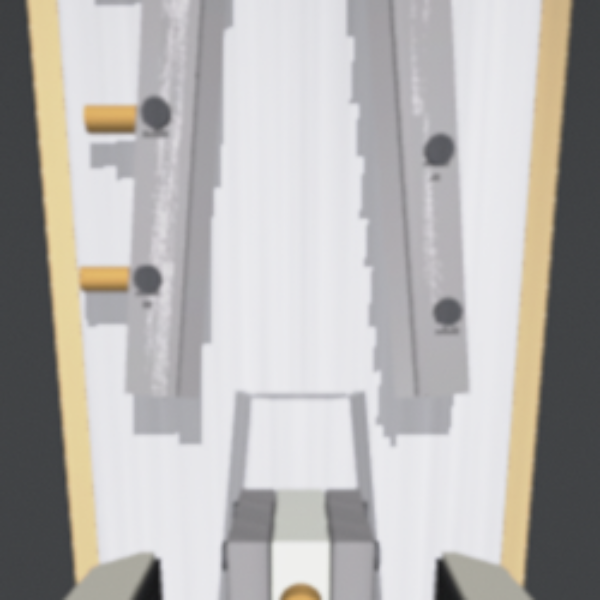

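View pics/scene5.png

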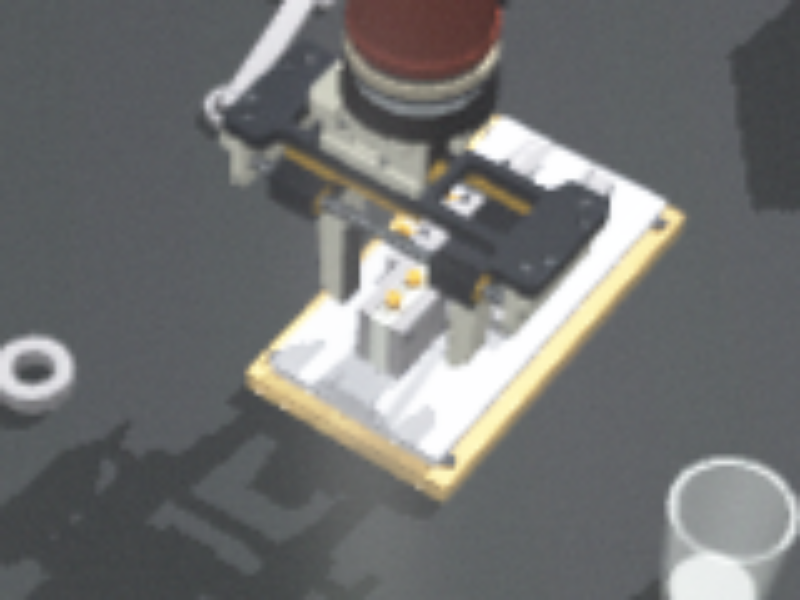

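```bash
python3 -m handwheel '[0,0,0.006,0, 0,0,0,0, 0,0,0,0]'; python3 st.py;  python3 -m handwheel '[0,0,0,0, 0,0,0,0, 0,0,0,0, 0,0,0,0, 0,0,0,0, 0,0,0,0, 0,0,0,0, 0,0,0,0]' 1; python3 st.py; python3 -m handwheel '[0.005,0,0,0,0.01,0,0,0, 0.01,0,0,0, 0.01,0,0,0, 0.01,0,0,0,0.005,0,0,0,0,0,0,0, 0,0,0,0]'; python3 st.py
```

```text
time: 10.75
tool_pos: [0.552, 0.0154, 0.0443]
eef_rot: [-0.0, 0.721, 0.693, -0.0]
wrist_force: [-1.5, 0.2, 0.0]
width: 0.7
tool in way x,y mm -68.31 0.08 z 44.32 yaw err deg -0.03 tilt [-8.e-04 -0.e+00 -1.e+00] Fx,y,z 0.2 1.5 0.0 w 0.7 t 10.75
time: 11.55
tool_pos: [0.5524, 0.0154, 0.0447]
eef_rot: [0.0, 0.721, 0.693, 0.0]
wrist_force: [-0.2, -0.4, 0.8]
width: 0.322
tool in way x,y mm -68.33 -0.32 z 44.7 yaw err deg -0.03 tilt [ 2.e-04 -1.e-04 -1.e+00] Fx,y,z -0.4 0.2 0.8 w 0.322 t 11.55
time: 12.35
tool_pos: [0.5543, 0.0667, 0.0447]
eef_rot: [-0.0, 0.72, 0.694, 0.001]
wrist_force: [0.7, 1.2, 2.7]
width: 0.322
tool in way x,y mm -17.0 -0.27 z 44.73 yaw err deg 0.03 tilt [ 1.0e-04  1.4e-03 -1.0e+00] Fx,y,z 1.2 -0.7 2.7 w 0.322 t 12.35
```

```bash
python3 -m handwheel '[0.005,0,0,0,0.01,0,0,0, 0.007,0,0,0,0,0,0,0]'; python3 st.py; python3 -m handwheel '[0.005,0,0,0,0.005,0,0,0,0,0,0,0]'; python3 st.py;python3 - <<'E'
from h import *
w=read_camera("wrist")[:,:,::-1]
cv2.imwrite("pics/wrist6.png",cv2.resize(w[0:250,200:450],None,fx=2.4,fy=2.4))
E
```

```text
time: 12.75
tool_pos: [0.5553, 0.0895, 0.0447]
eef_rot: [-0.0, 0.72, 0.694, 0.001]
wrist_force: [0.1, 2.2, 3.1]
width: 0.32
tool in way x,y mm 5.85 -0.35 z 44.72 yaw err deg 0.1 tilt [ 3.0e-04  1.5e-03 -1.0e+00] Fx,y,z 2.2 -0.1 3.1 w 0.32 t 12.75
time: 13.05
tool_pos: [0.5555, 0.0984, 0.0447]
eef_rot: [-0.0, 0.72, 0.694, 0.0]
wrist_force: [-0.5, 0.5, 4.1]
width: 0.324
tool in way x,y mm 14.72 -0.28 z 44.7 yaw err deg 0.03 tilt [ 1.e-04  7.e-04 -1.e+00] Fx,y,z 0.4 0.5 4.1 w 0.324 t 13.05
```

View pics/wrist6.png

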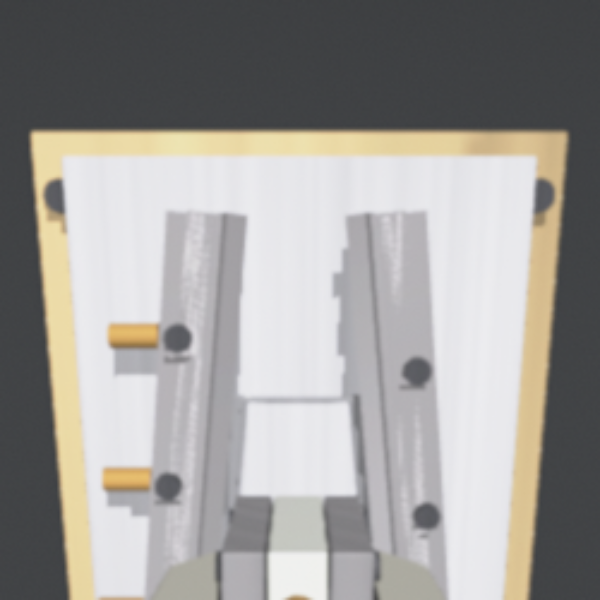

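```bash
python3 -m handwheel '[0,0,0,0, 0,0,0,0, 0,0,0,0, 0,0,0,0, 0,0,0,0]' 0.35; python3 st.py; python3 -m handwheel '[0,0,-0.005,0, 0,0,-0.02,0, 0,0,-0.03,0, 0,0,0,0, -0.02,0,0,0, -0.022,0,0,0, 0,0,0,0]';python3 st.py;  python3 -m handwheel '[0,0,0,0, 0,0,0,0, 0,0,0,0, 0,0,0,0, 0,0,0,0, 0,0,0,0, 0,0,0,0, 0,0,0,0,0,0,0,0,0,0,0,0]' 1; python3 st.py; python3 - <<'E'
from h import *
w=read_camera("wrist")[:,:,::-1]
cv2.imwrite("pics/wrist7.png",w)
cv2.imwrite("pics/scene7.png",cv2.resize(read_camera("scene")[80:200,290:450,::-1],None,fx=5,fy=5))
E
```

```text
time: 13.6
tool_pos: [0.5553, 0.0973, 0.0445]
eef_rot: [-0.0, 0.721, 0.693, -0.0]
wrist_force: [-0.1, 1.1, 0.1]
width: 0.646
tool in way x,y mm 13.62 -0.1 z 44.52 yaw err deg -0.04 tilt [-4.e-04 -0.e+00 -1.e+00] Fx,y,z 1.1 0.1 0.1 w 0.646 t 13.6
time: 14.3
tool_pos: [0.5535, 0.0513, 0.0998]
eef_rot: [0.001, 0.723, 0.691, -0.001]
wrist_force: [-0.3, -0.8, -0.0]
width: 0.651
tool in way x,y mm -32.43 -0.01 z 99.84 yaw err deg -0.37 tilt [-0.     -0.0027 -1.    ] Fx,y,z -0.8 0.3 -0.0 w 0.651 t 14.3
time: 15.3
tool_pos: [0.5538, 0.0553, 0.0996]
eef_rot: [0.0, 0.721, 0.693, -0.0]
wrist_force: [0.1, -0.0, 0.4]
width: 0.003
tool in way x,y mm -28.39 -0.21 z 99.62 yaw err deg -0.04 tilt [-1.e-04 -1.e-04 -1.e+00] Fx,y,z -0.0 -0.1 0.4 w 0.003 t 15.3
```

View pics/wrist7.png

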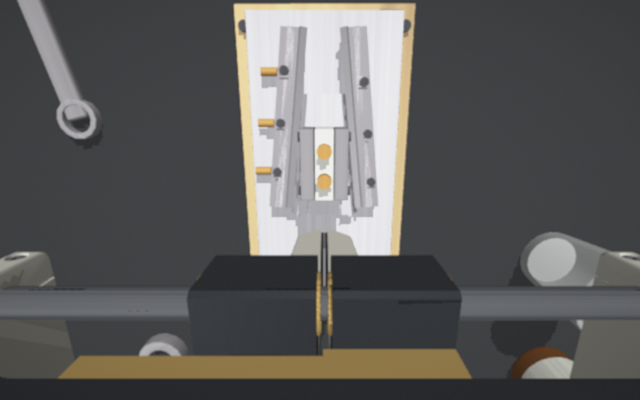

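View pics/scene7.png

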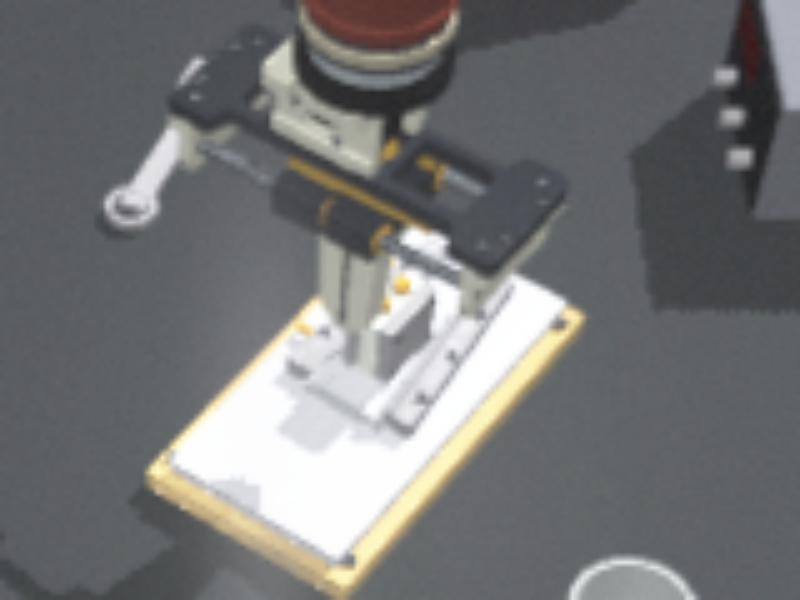

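```bash
python3 -m handwheel '[0,0,0.015,0, 0,0,0.02,0, 0,0,0.014,0, 0,0,0.0065,0, 0,0,0,0, 0,0,0,0, 0.003,0,0,0,0.003,0,0,0,0.003,0,0,0]'; python3 st.py;  python3 -m handwheel '[0.003,0,0,0,0.003,0,0,0,0,0,0,0]' ; python3 st.py; python3 -m handwheel '[0.003,0,0,0,0.003,0,0,0,0,0,0,0]' ; python3 st.py
```

```text
time: 16.3
tool_pos: [0.5545, 0.065, 0.0446]
eef_rot: [0.0, 0.721, 0.693, 0.0]
wrist_force: [0.3, 0.0, 0.5]
width: 0.007
tool in way x,y mm -18.71 -0.49 z 44.6 yaw err deg -0.01 tilt [ 8.e-04  4.e-04 -1.e+00] Fx,y,z 0.1 -0.3 0.5 w 0.007 t 16.3
time: 16.6
tool_pos: [0.5546, 0.0708, 0.0442]
eef_rot: [0.0, 0.721, 0.693, 0.0]
wrist_force: [1.0, 1.0, 0.2]
width: 0.003
tool in way x,y mm -12.85 -0.36 z 44.25 yaw err deg -0.0 tilt [ 3.e-04  1.e-04 -1.e+00] Fx,y,z 1.1 -0.9 0.2 w 0.003 t 16.6
time: 16.9
tool_pos: [0.5547, 0.0771, 0.0441]
eef_rot: [-0.0, 0.721, 0.693, 0.0]
wrist_force: [-0.5, 0.8, 0.4]
width: 0.004
tool in way x,y mm -6.62 -0.21 z 44.09 yaw err deg 0.01 tilt [-0.e+00  4.e-04 -1.e+00] Fx,y,z 0.8 0.6 0.4 w 0.004 t 16.9
```

```bash
for i in 1; do python3 -m handwheel '[0.002,0,0,0,0.002,0,0,0,0,0,0,0]' >/dev/null; python3 st.py; python3 -m handwheel '[0.002,0,0,0,0,0,0,0,0,0,0,0]' >/dev/null; python3 st.py;python3 -m handwheel '[0.002,0,0,0,0,0,0,0,0,0,0,0]' >/dev/null; python3 st.py; done
```

```text
tool in way x,y mm -2.82 -0.12 z 44.05 yaw err deg -0.01 tilt [-3.e-04  4.e-04 -1.e+00] Fx,y,z -0.7 0.8 -0.3 w 0.003 t 17.2
tool in way x,y mm -0.91 -0.12 z 44.07 yaw err deg -0.01 tilt [-3.e-04  4.e-04 -1.e+00] Fx,y,z -0.2 -1.5 -0.5 w 0.005 t 17.5
tool in way x,y mm 0.98 -0.15 z 44.09 yaw err deg -0.02 tilt [-2.e-04  3.e-04 -1.e+00] Fx,y,z -0.8 -0.8 0.5 w 0.007 t 17.8
```

```bash
python3 -m handwheel '[0.002,0,0,0,0,0,0,0,0,0,0,0]' >/dev/null; python3 st.py; python3 -m handwheel '[0.002,0,0,0,0,0,0,0,0,0,0,0]' >/dev/null; python3 st.py;python3 - <<'E'
from h import *
cv2.imwrite("pics/wrist8.png",read_camera("wrist")[:,:,::-1])
cv2.imwrite("pics/scene8.png",cv2.resize(read_camera("scene")[80:200,290:450,::-1],None,fx=5,fy=5))
E
```

```text
tool in way x,y mm 2.93 -0.2 z 44.13 yaw err deg -0.02 tilt [-1.e-04  2.e-04 -1.e+00] Fx,y,z 0.4 0.5 -1.5 w 0.004 t 18.1
tool in way x,y mm 4.95 -0.22 z 44.13 yaw err deg -0.02 tilt [-0.e+00  2.e-04 -1.e+00] Fx,y,z -0.6 0.1 -0.8 w 0.009 t 18.4
```

View pics/wrist8.png

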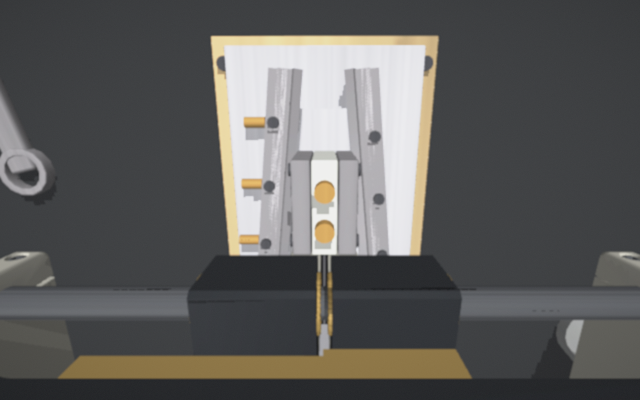

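View pics/scene8.png

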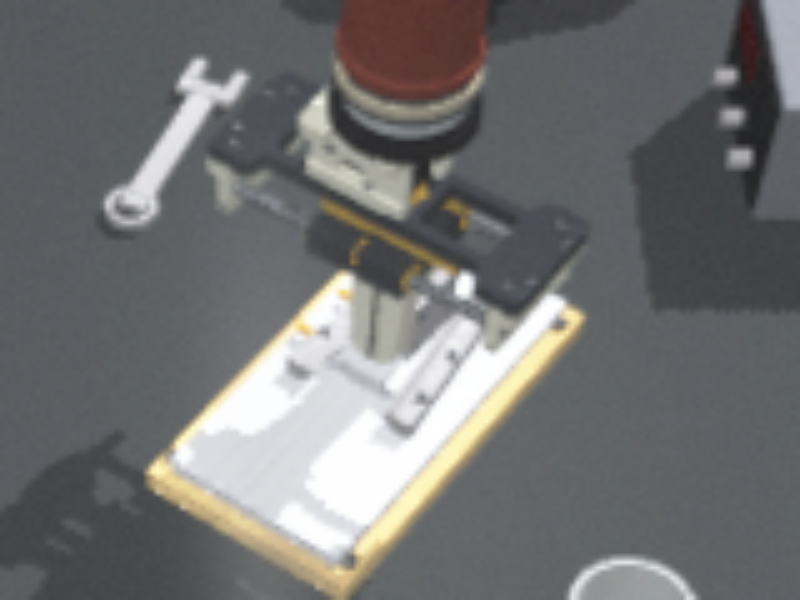

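```bash
python3 -m handwheel '[0.0015,0,0,0,0,0,0,0,0,0,0,0]' >/dev/null; python3 st.py; python3 -m handwheel '[0.0015,0,0,0,0,0,0,0,0,0,0,0]' >/dev/null; python3 st.py
```

```text
tool in way x,y mm 6.18 -0.19 z 44.13 yaw err deg -0.03 tilt [-1.e-04 -1.e-04 -1.e+00] Fx,y,z -1.0 -0.0 -0.8 w 0.006 t 18.8
tool in way x,y mm 7.77 -0.2 z 44.18 yaw err deg -0.03 tilt [-1.e-04  1.e-04 -1.e+00] Fx,y,z -0.7 -0.0 0.2 w 0.009 t 19.1
```

```bash
python3 -m handwheel '[0.0015,0,0,0,0,0,0,0,0,0,0,0]' >/dev/null; python3 st.py; python3 -m handwheel '[0.0015,0,0,0,0,0,0,0,0,0,0,0]' >/dev/null; python3 st.py
```

```text
tool in way x,y mm 9.32 -0.16 z 44.15 yaw err deg -0.02 tilt [-2.e-04  1.e-04 -1.e+00] Fx,y,z -0.0 0.4 0.6 w 0.003 t 19.4
tool in way x,y mm 10.69 -0.07 z 44.14 yaw err deg -0.03 tilt [-3.e-04 -0.e+00 -1.e+00] Fx,y,z -0.3 1.3 -0.4 w 0.004 t 19.7
```

```bash
python3 -m handwheel '[0.0015,0,0,0,0,0,0,0,0,0,0,0]' >/dev/null; python3 st.py; python3 -m handwheel '[0.0015,0,0,0,0,0,0,0,0,0,0,0]' >/dev/null; python3 st.py
```

```text
tool in way x,y mm 12.11 0.02 z 44.09 yaw err deg -0.03 tilt [-5.e-04 -1.e-04 -1.e+00] Fx,y,z -2.0 0.8 1.5 w 0.005 t 20.0
tool in way x,y mm 13.56 0.08 z 44.06 yaw err deg -0.03 tilt [-7.e-04 -2.e-04 -1.e+00] Fx,y,z -3.2 2.3 1.1 w 0.007 t 20.3
```

```bash
python3 -m handwheel '[0.0015,0,0,0,0,0,0,0,0,0,0,0]' >/dev/null; python3 st.py; python3 -m handwheel '[0.0015,0,0,0,0,0,0,0,0,0,0,0]' >/dev/null; python3 st.py
```

```text
tool in way x,y mm 13.95 0.1 z 44.07 yaw err deg -0.08 tilt [-8.0e-04 -1.6e-03 -1.0e+00] Fx,y,z -4.5 1.2 1.3 w 0.005 t 20.6
tool in way x,y mm 14.24 0.15 z 44.08 yaw err deg -0.12 tilt [-9.e-04 -3.e-03 -1.e+00] Fx,y,z -5.8 2.7 1.8 w 0.004 t 20.9
```

```bash
python3 -m handwheel '[0.002,0,0,0,0,0,0,0,0,0,0,0]' >/dev/null; python3 st.py; python3 -m handwheel '[0.002,0,0,0,0,0,0,0,0,0,0,0]' >/dev/null; python3 st.py
```

```text
tool in way x,y mm 14.62 0.18 z 44.11 yaw err deg -0.18 tilt [-0.001 -0.005 -1.   ] Fx,y,z -8.5 2.1 1.7 w 0.01 t 21.2
tool in way x,y mm 14.89 0.23 z 44.13 yaw err deg -0.24 tilt [-0.0011 -0.0071 -1.    ] Fx,y,z -11.0 2.6 2.2 w 0.003 t 21.5
```

```bash
python3 -m handwheel '[0.002,0,0,0,0,0,0,0,0,0,0,0]' >/dev/null; python3 st.py; python3 -m handwheel '[0.002,0,0,0,0,0,0,0,0,0,0,0]' >/dev/null; python3 st.py
```

```text
tool in way x,y mm 15.16 0.26 z 44.15 yaw err deg -0.3 tilt [-0.0013 -0.0092 -1.    ] Fx,y,z -13.5 3.7 2.7 w 0.006 t 21.8
tool in way x,y mm 15.43 0.29 z 44.18 yaw err deg -0.36 tilt [-0.0014 -0.0113 -0.9999] Fx,y,z -15.3 2.7 2.2 w 0.005 t 22.1
```

```bash
python3 -m handwheel '[0.002,0,0,0,0,0,0,0,0,0,0,0]' >/dev/null; python3 st.py; python3 -m handwheel '[0.002,0,0,0,0,0,0,0,0,0,0,0]' >/dev/null; python3 st.py;python3 -m handwheel '[0,0,0,0,0,0,0,0]' >/dev/null; python3 st.py
```

```text
tool in way x,y mm 15.7 0.34 z 44.18 yaw err deg -0.42 tilt [-0.0016 -0.0135 -0.9999] Fx,y,z -17.4 3.2 3.1 w 0.003 t 22.4
tool in way x,y mm 16.02 0.37 z 44.21 yaw err deg -0.48 tilt [-0.0018 -0.0155 -0.9999] Fx,y,z -19.4 3.3 3.0 w 0.007 t 22.7
tool in way x,y mm 15.99 0.36 z 44.25 yaw err deg -0.48 tilt [-0.0017 -0.0155 -0.9999] Fx,y,z -20.3 2.7 3.7 w 0.003 t 22.9
```

```bash
python3 -m handwheel '[-0.006,0,0,0,-0.006,0,0,0,-0.006,0,0,0,-0.006,0,0,0,0,0,0,0,0,0,0,0]'; python3 st.py; python3 - <<'E'
from h import *
cv2.imwrite("pics/wrist9.png",read_camera("wrist")[:,:,::-1])
E
python3 -m handwheel '[0,0,-0.02,0,0,0,-0.03,0,0,0,-0.03,0,0,0,-0.03,0,-0.03,0,0,0,-0.04,0,0,0,-0.04,0,0,0,-0.03,0,0,0,0,0,0,0,0,0,0,0]'; python3 st.py
python3 - <<'E'
from h import *
np.save("wc10.npy",calibration("wrist"),allow_pickle=True)
cv2.imwrite("pics/wrist10.png",read_camera("wrist")[:,:,::-1])
cv2.imwrite("pics/scene10f.png",read_camera("scene")[:,:,::-1])
cv2.imwrite("pics/top10f.png",read_camera("top")[:,:,::-1])
for n,(y,x) in {"scene":(80,290),"top":(140,170)}.items():
    cv2.imwrite(f"pics/{n}10.png",cv2.resize(cv2.imread(f"pics/{n}10f.png")[y:y+120,x:x+160],None,fx=5,fy=5))
E
```

```text
time: 23.5
tool_pos: [0.5554, 0.0892, 0.0442]
eef_rot: [-0.0, 0.721, 0.693, 0.001]
wrist_force: [-0.1, -0.4, -0.3]
width: 0.0
tool in way x,y mm 5.54 -0.51 z 44.22 yaw err deg 0.01 tilt [ 6.e-04  1.e-03 -1.e+00] Fx,y,z -0.4 0.1 -0.3 w 0.0 t 23.5
time: 24.55
tool_pos: [0.5498, -0.0513, 0.1542]
eef_rot: [-0.0, 0.721, 0.693, 0.0]
wrist_force: [0.4, 0.7, -0.2]
width: 0.006
tool in way x,y mm -135.06 -0.25 z 154.19 yaw err deg -0.08 tilt [ 2.e-04  9.e-04 -1.e+00] Fx,y,z 0.7 -0.4 -0.2 w 0.006 t 24.55
```

View pics/wrist10.png

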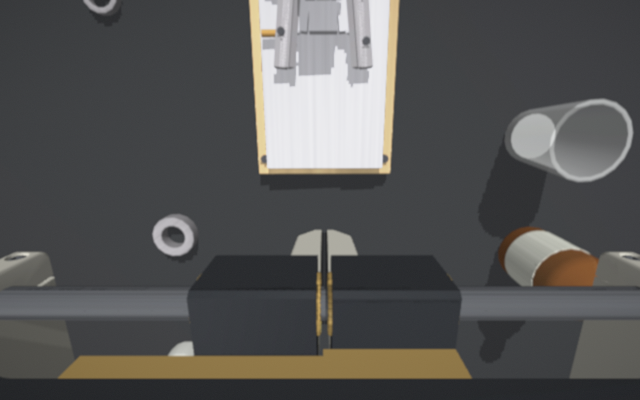

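View pics/scene10.png

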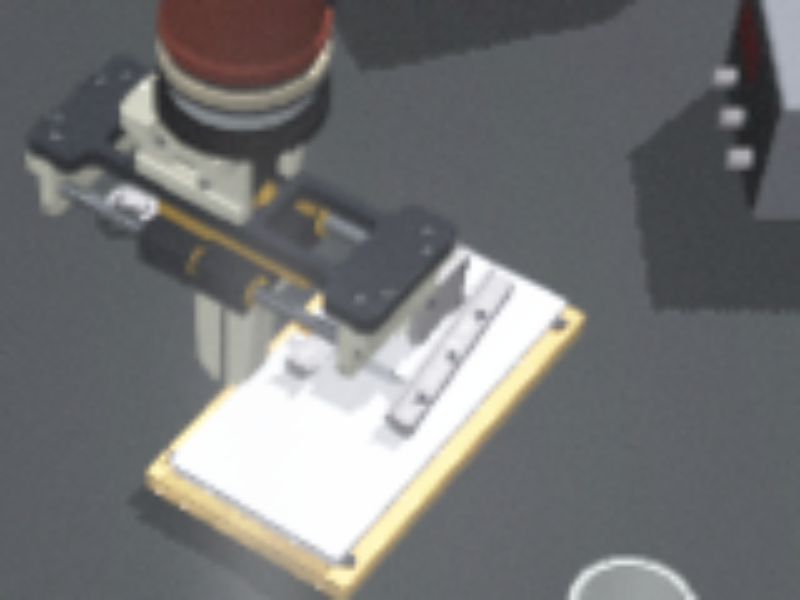

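View pics/top10f.png

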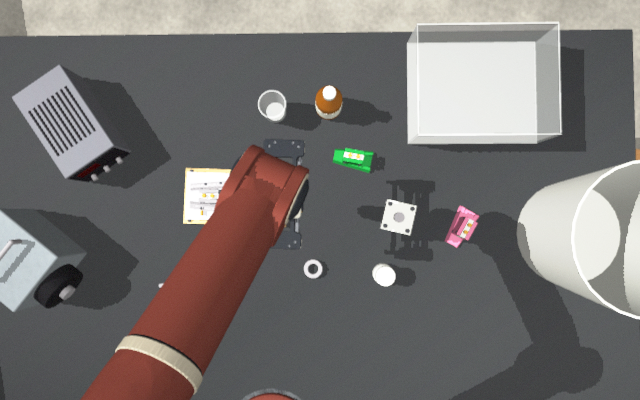

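```bash
python3 -m handwheel '[-0.03,0,-0.03,0,-0.03,0,-0.03,0,-0.03,0,-0.02,0,-0.03,0,0,0,-0.03,0,0,0,0,0,0,0,0,0,0,0]'; 
python3 - <<'E'
from h import *
cs={n:calibration(n) for n in("scene","top","wrist")}
for n in cs: cv2.imwrite(f"pics/{n}11f.png",read_camera(n)[:,:,::-1])
np.save("c11.npy",cs,allow_pickle=True)
for n,(y,x) in {"scene":(90,300),"top":(140,170)}.items():
    cv2.imwrite(f"pics/{n}11.png",cv2.resize(cv2.imread(f"pics/{n}11f.png")[y:y+120,x:x+160],None,fx=5,fy=5,interpolation=cv2.INTER_CUBIC))
E
```

```text
time: 25.4
tool_pos: [0.5441, -0.2002, 0.2339]
eef_rot: [-0.001, 0.72, 0.694, 0.0]
wrist_force: [-0.1, 0.7, -1.2]
width: 0.004
```

View pics/scene11.png

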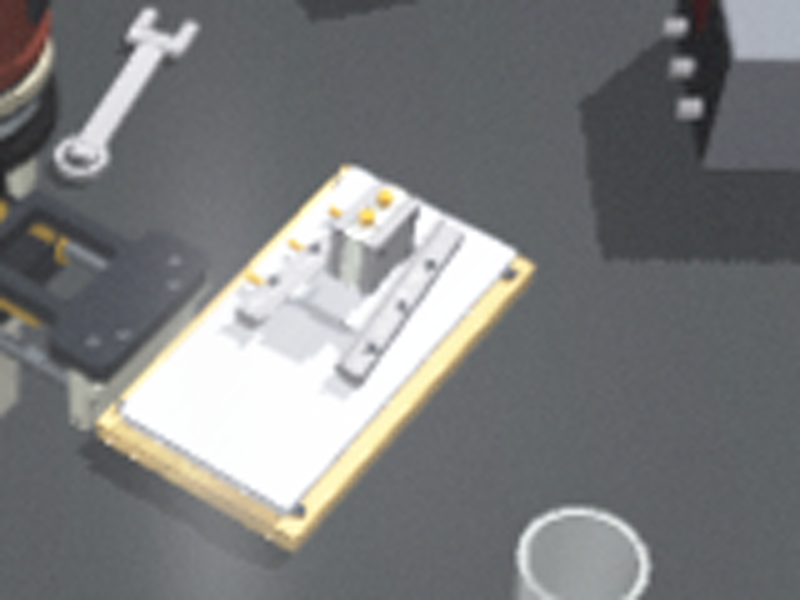

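View pics/top11.png

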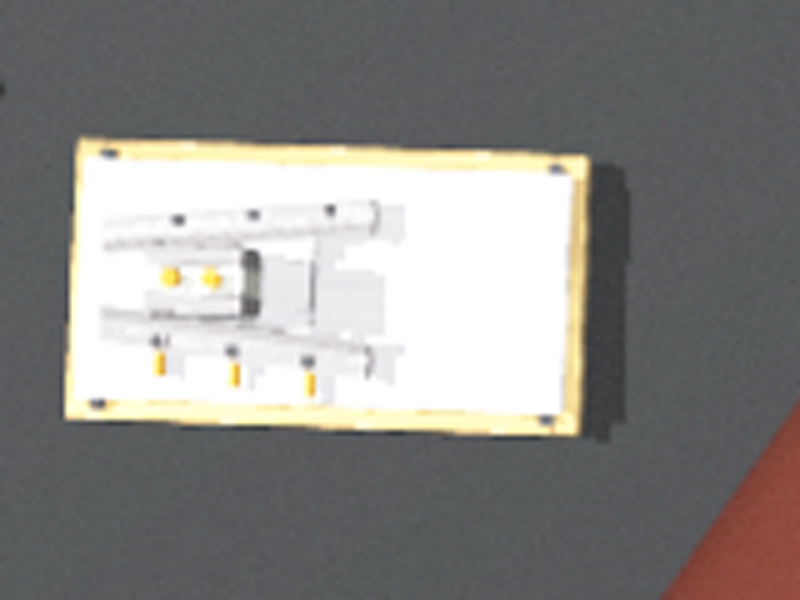

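View pics/wrist9.png

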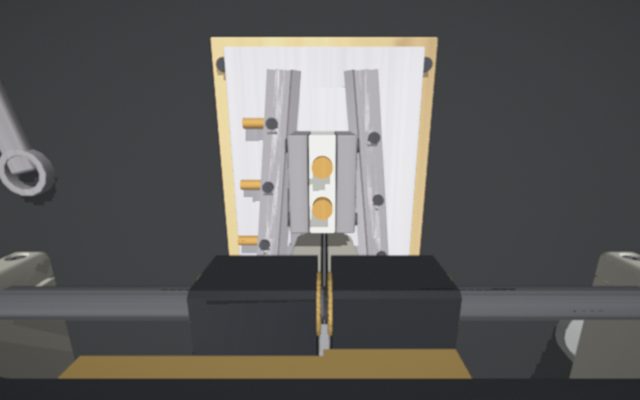

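Studs are visible in both views, and the foot sits straight between the jaws. I'll measure its pose.

```bash
python3 - <<'E'
from h import *
cs=np.load("c11.npy",allow_pickle=True).item()
o=np.array([.5547,.0837,0]); th=np.radians(87.8); X=np.array([np.cos(th),np.sin(th),0]);Y=np.array([-np.sin(th),np.cos(th),0])
P={}
for n,(x0,x1,y0,y1) in {"top":(198,217,190,199),"scene":(370,381,126,136)}.items():
    im=cv2.imread(f"pics/{n}11f.png");h=cv2.cvtColor(im,cv2.COLOR_BGR2HSV)
    mm=((h[...,1]>70)&(h[...,0]>12)&(h[...,0]<35)&(h[...,2]>100)).astype(np.uint8)[y0:y1,x0:x1]
    k,_,ss,cc=cv2.connectedComponentsWithStats(mm); c=cc[1:]+[x0,y0]
    P[n]=c; print(n,ss[1:,4],c.tolist())
    for q in c:
        w=ray(cs[n],q,.083); print("  way",(w-o)@X,(w-o)@Y)
a=P["top"][np.argsort(P["top"][:,0])]; b=P["scene"][np.argsort(P["scene"][:,1])]
for i in range(min(len(a),len(b))): print(tri([(cs["top"],a[i]),(cs["scene"],b[i])]))
print(r.state()["time"])
E
```

```text
top [11 10] [[203.63636363636363, 195.0909090909091], [211.7, 195.3]]
  way 0.055387308623707804 0.0018323262310625799
  way 0.03767289825586471 0.0016577519501664354
scene [7 9] [[376.7142857142857, 129.0], [373.0, 133.0]]
  way 0.056013974510819395 -0.0003729580765544549
  way 0.037567543430105176 -0.0005799254866923732
[0.5559683  0.14021933 0.08157252]
[0.55529972 0.12250855 0.08087274]
25.55
```

```bash
python3 -c "
from station import r
print(r.state()['wrist_force'],r.job_done())"
```

```text
the job is handed in; nothing more can be done
[ 0.79792146 -0.07009921  0.41544626] None
```

The flow cell is wedged in the tapered way and stays there by itself. I handed the job in at about 25.6 s, with the arm well clear.

- **Placing:** I picked the cell up and set the foot on the bed about 43 mm in front of the mouth, nose first. I slid it in gripped as far as way x ≈ 15 mm. Then I let go and pushed the rear face with the shut fingers, tips about 19 mm above the foot's underside.
- **Wedging:** Drag stayed under about 3 N, then rose from about way x 43 mm, where it bound. I pushed to about 20 N and backed off.
- **Last checks:** With the arm away, the two brass studs put the carriage at way x ≈ 46.5 mm. It is within about 2 mm of the centre line, and the two studs are level to 0.7 mm. The bystanders looked unmoved in the last pictures; I did not measure them.

Three things were not clean:
- The part slipped about 6 mm down in the fingers when I lifted it, because I raised it before the grip had fully closed. I regripped it on the bed before sliding.
- I turned the wrong way once while holding the part in the air, then corrected it.
- The triangulated stud height came out about 2 mm low (81 mm instead of 83 mm), and the two cameras differed by about 2 mm across the way. Both are about the size of the calibration error.

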